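# Hang the ear defenders on the fold-out arm

## Robot

A 7-joint arm with a two-finger parallel gripper is mounted at the origin on the work surface; the furniture and walls round the work are solid. World frame = base frame: x ahead of the robot, y to its left, z up, the work surface at z = 0. Lengths are in mm, angles in degrees, forces in N, time in s.
With the tool pointing down it reaches from about 400 to 875 mm from the base axis. Payload 4.4 kg.
Tool frame: the origin (TCP) lies midway between the tips of the shut fingers; the grasp point (between the pads) lies behind it (bot.pinch_z is the x of the grasp point in the tool frame, in mm); x points along the fingers, y is the direction in which the jaws open and shut, and the axes are right-handed (so a half turn about x gives the same grasp; the last joint's range is limited). The gripper opens to 85 mm and grips with 20 to 120 N. Pads are 22 mm wide; open, the fingers measure 114 mm over their backs; the gripper's body (76 mm by 85 mm) begins 54 mm behind the grasp point. The pads swing forward as they close: fully open they stand 13 mm farther back than shut.
Start: joints at [64.412, 36.005, 2.206, 86.941, -1.547, 57.084, -1.146], TCP at [241.609, -603.442, 231.313] pointing down, gripper open.
Joint ranges: [-175.42, 175.42], [-21.48, 121.26], [-71.46, 75.88], [10.55, 141.38], [-63.04, 243.04], [13.31, 113.54], [-168.57, 168.57]. Speed limits (degrees/s): [147.25, 147.25, 180, 180, 180, 180, 180].

## Interface

Orientations are given as a 3x3 rotation matrix whose columns are the frame's x, y, z axes.
In Python, from rig import bot, vision, finish_job gives the robot as it stands.
- The arm moves only by the tool arm_command, never from a script. Its argument "moves" is a list that holds one entry, the list of rows, each a list of 7 numbers: the shift along the world's x, y, z in cm, then the turn, a rotation vector about the world's x, y, z in degrees, then the closure in counts, from 0 (fully open) to 255 (shut). In form: [[[dx, dy, dz, wx, wy, wz, claw], ...]]. A call has 1 to 12 rows; each row is the pose to reach, as a shift and turn from the pose measured when the call began; what a row does not reach only later rows make up. A row lasts 1/8 s, in which the tool goes at most 62.5 mm and 10.7 degrees, less where a joint would pass 70% of its speed; a pose out of reach is approached as far as the arm can. A call with a gripper value outside its range is refused whole. The fingers move at their own pace and stop on an object; "squeeze" is the grip in N (left out, the last holds). Time passes only in rows, so rows that repeat a pose let the fingers close. It gives the time, the measured TCP pose, the force and the opening at its end, in the units of the state.
- bot.get_obs(): the state, without advancing time (a new reading comes with each control period).
- vision.camera(name): name is "scene" or "side" or "wrist"; returns the picture (384x512x3 uint8, red, green, blue); there is no depth.
- vision.camera_info(name): a dict with "intrinsics" (3x3 intrinsics, pixels), "extrinsics" (4x4, takes a point from camera to world coordinates). Camera axes: x right, y down, z forward; pixel columns grow to the right and rows downward; lengths in mm; the calibration is good to about 2 mm. A picture is of the moment at which its call begins: read the wrist's pose just before it. camera_info takes no time and is no camera call; for the wrist camera it gives the pose at the moment of the call.
- finish_job(): hands the job in, once; it reports no verdict.
The state is a dict: "time_s": time; "joints": joint angles; "dq": joint speeds; "effort": joint torques, N m; "ee_pos": TCP position; "orientation": TCP orientation; "ft_force": force on the tool from outside, world axes, zero at the start; "torque": the same for the moment, N m; "grip_width": finger opening in mm.
Only numpy, scipy, OpenCV 4.12 (cv2) and the standard library are available. Lean on these libraries where they do the work, as an engineer would, in place of code of your own. Each camera call takes 0.05 s, during which the arm holds its last target.

## Task

Put the ear defenders away: first swing the folding arm of the hanger stand all the way out to its stop, so that it stands square to the board, and then hang the ear defenders by their headband over that arm, between its collar and its red end knob, one cup on each side, and leave them hanging still. Leave the cup, the glue bottle, the tape roll and the screwdriver where they are.

Things in the scene. Friction and masses are not known exactly. Their poses are not given: they have to be found in the camera images.
- stand: hanger stand, fixed: steel base plate 115 x 240 x 12 mm, upright plywood board 220 mm wide along y, 12 mm thick, reaching 140 mm up, and before it a steel post 22 mm thick that carries the hinge at x = -45, y = +20 mm. Origin on the bench under the middle of the board's front face; the front faces -x, y along the board, z up.
- hanger_arm (a joint): folding arm's angle (rad) about the upright hinge on the post: 0 = folded, arm along the stand's -y, parallel to the board; grows clockwise seen from above as the free end swings away from the board; 1.571 = fully out at its stop, arm along the stand's -x. Starts at 0.35 to 0.7. Stiff (0.12 N m friction): stays where left.
- bar_mid (a point): middle of the arm's free stretch, on the axis of its round aluminium bar (14 mm diameter, axis 150 mm above the bench), 84 mm from the hinge axis. Turns with the arm: -y points to the free end, z up. Free stretch: 54 mm each way, from a dark collar (24 mm diameter) to a red end knob (26 mm diameter, 12 mm long). Can be gripped or pushed from above.
- bar_hinge (a point): point on the upright hinge axis at the height of the arm's axis (150 mm up); the knuckle is 26 mm thick; the arm ends 150 mm from here. Turns with the arm.
- crown (a point): centre of the grey padded crown of the ear defenders' headband, the place to grip; 140 mm above the bench at the start. The pad is 20 mm thick (top 10 mm above this point, underside 10 mm below) and 30 mm wide along this point's x, across which it is pinched from above; it curves down to either y side with the band (pad centre line radius 60 mm). z up.
- ear_defenders: ear defenders, loose, 0.15 to 0.27 kg, 150 mm tall, standing upright on their cups: two green cups with black cushions, each 62 mm wide (x) and 80 mm high, 80 mm clear between the cushions and 153 mm over all (y); black band arching in the y-z plane. Origin midway between the cups at the level of their lower ends; axes as the crown's.
- clear_cup: bystander: clear mixing cup with sticks, 71 mm across, 124 mm tall; origin at its foot
- glue_bottle: bystander: white glue bottle with black nozzle, 50 mm across, 141 mm tall; origin at its foot
- tape_roll: bystander: yellow masking tape roll lying flat, 100 mm across, 25 mm thick; origin at its foot
- screwdriver: bystander: green screwdriver, lying, 201 mm long along its y, 32 mm thick; origin under its middle

How it is judged:
By the outcome, as a careful person would: the job done as asked, in the order asked, and still so for the second after the job is handed in, with the robot touching nothing.
It also fails if it takes over 54 s, if anything falls off the work surface, if the arm or the gripper's body presses on something with over 40 N, if the wrist force passes 120 N, or if a joint passes its speed limit or range.

## Working session

There is one attempt and no reset: what is moved stays moved. The work goes in short steps, Python scripts to look and compute and a tool call to move; the robot and the scene stay as the last step left them, time stands still between calls to the robot, and variables do not carry over. Pictures are saved under pics/ and viewed, and the job is handed in when it is done.

Besides the shell and the picture viewer there is one more tool, called after "Emit:" as a command line: name --argument value ..., lists and objects as JSON in quotes. arm_command: Moves the arm, as the interface text tells. Its arguments: {"type":"object","properties":{"moves":{"type":"array"},"squeeze":{"type":"number"}},"required":["moves"]}

```bash
ls; mkdir -p pics; python3 - <<'E'
from rig import bot, vision
import cv2
o=bot.get_obs();print(o['time_s'],o['ee_pos'],o['orientation'],o['grip_width'],bot.pinch_z)
for n in ['scene','side','wrist']:
    im=vision.camera(n); cv2.imwrite(f'pics/{n}0.png',im[:,:,::-1]); i=vision.camera_info(n); print(n,i['intrinsics'],i['extrinsics'])
E
```

```text
pics
0.0 [ 241.35970616 -602.84005866  230.36620431] [[-7.56326149e-04  3.71629956e-01 -9.28380635e-01]
 [ 1.79366320e-03 -9.28378903e-01 -3.71630724e-01]
 [-9.99998105e-01 -1.94627621e-03  3.55782661e-05]] 85.3565787554052 -18.700000000000003
scene [[361.17485943   0.         246.35329439]
 [  0.         361.17485943 200.23680979]
 [  0.           0.           1.        ]] [[ 9.75069319e-01  1.75392380e-01 -1.35931364e-01  6.70361006e+02]
 [ 2.21233981e-01 -7.20946957e-01  6.56727502e-01 -5.02285287e+02]
 [ 1.71856961e-02 -6.70427475e-01 -7.41776013e-01  7.28133552e+02]
 [ 0.00000000e+00  0.00000000e+00  0.00000000e+00  1.00000000e+00]]
side [[377.51889617   0.         253.61202252]
 [  0.         377.51889617 189.71928418]
 [  0.           0.           1.        ]] [[ 9.98243015e-01 -2.65438352e-02  5.29746007e-02  5.04111216e+02]
 [-5.92521431e-02 -4.43278348e-01  8.94423552e-01 -9.41665965e+02]
 [-2.58937926e-04 -8.95990921e-01 -4.44072293e-01  6.09051064e+02]
 [ 0.00000000e+00  0.00000000e+00  0.00000000e+00  1.00000000e+00]]
wrist [[315.60809007   0.         254.83251419]
 [  0.         315.60809007 192.27253583]
 [  0.           0.           1.        ]] [[ 3.70741703e-01 -8.91599365e-01 -2.60002235e-01  3.06781396e+02]
 [-9.28734340e-01 -3.56448460e-01 -1.01965782e-01 -5.77636799e+02]
 [-1.76476993e-03  2.79275972e-01 -9.60209257e-01  3.73173036e+02]
 [ 0.00000000e+00  0.00000000e+00  0.00000000e+00  1.00000000e+00]]
```

View pics/scene0.png

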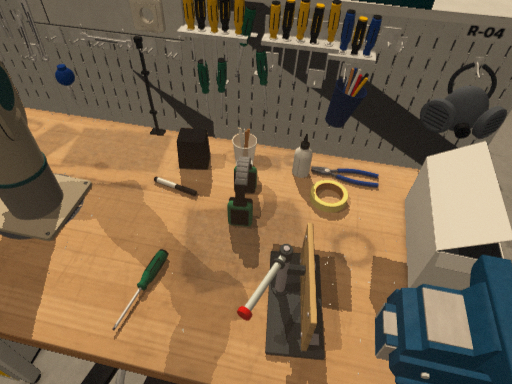

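View pics/side0.png

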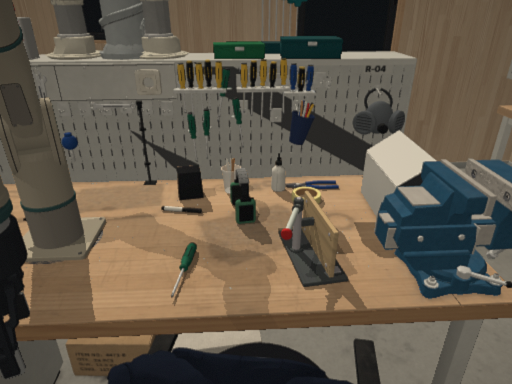

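View pics/wrist0.png

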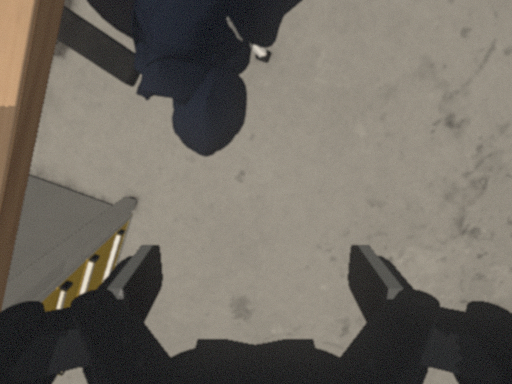

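The scene view shows the stand at about (295,300) with its red knob at (244,312) and hinge at (287,251). The ear defenders are near (243,190), the cup is behind them at (245,147), and the tape is at (330,195). I'll enlarge these.

```bash
python3 - <<'E'
import cv2,numpy as np
a=cv2.imread('pics/scene0.png')[110:370,200:370];b=cv2.imread('pics/side0.png')[140:300,205:365]
cv2.imwrite('pics/s0c.png',cv2.resize(a,None,fx=2.3,fy=2.3,interpolation=2))
cv2.imwrite('pics/d0c.png',cv2.resize(b,None,fx=3.75,fy=3.75,interpolation=2))
E
```

```text
(no output)
```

View pics/s0c.png

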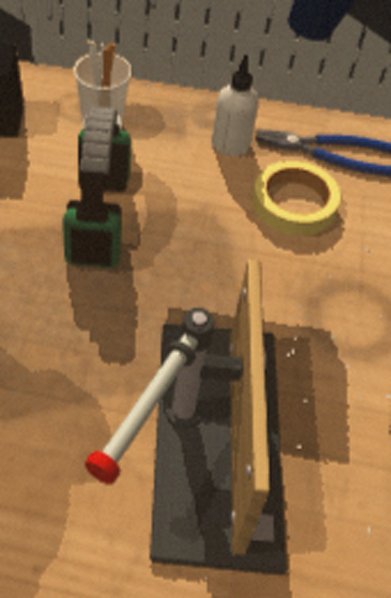

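View pics/d0c.png

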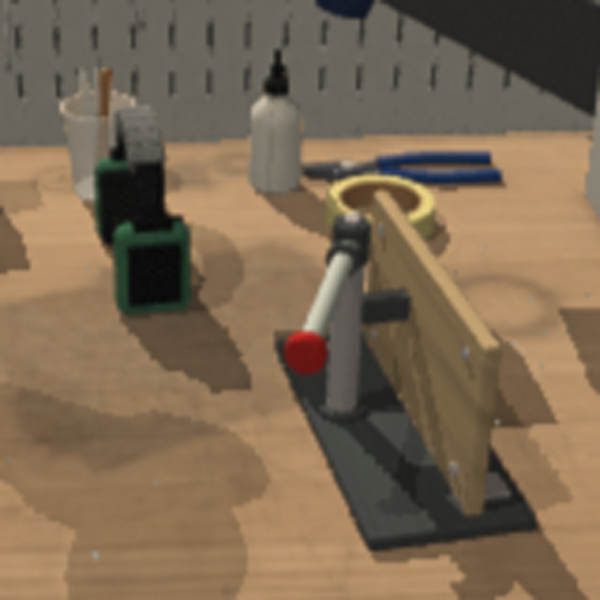

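```bash
cat > h.py <<'E'
import numpy as np,cv2
from rig import bot,vision
def ray(n,uv,info=None):
    i=info or vision.camera_info(n);K=i['intrinsics'];T=i['extrinsics']
    d=T[:3,:3]@np.linalg.solve(K,[uv[0],uv[1],1.]);return T[:3,3],d/np.linalg.norm(d)
def plane(n,uv,z,info=None):
    o,d=ray(n,uv,info);return o+d*(z-o[2])/d[2]
def tri(*rs):
    A=sum(np.eye(3)-np.outer(d,d) for o,d in rs);b=sum((np.eye(3)-np.outer(d,d))@o for o,d in rs)
    p=np.linalg.solve(A,b);return p,[np.linalg.norm((np.eye(3)-np.outer(d,d))@(p-o)) for o,d in rs]
def red(im,roi=None):
    h=cv2.cvtColor(im,cv2.COLOR_RGB2HSV);m=(((h[...,0]<6)|(h[...,0]>174))&(h[...,1]>180)&(h[...,2]>70)).astype(np.uint8)
    if roi:
        k=np.zeros_like(m);k[roi[1]:roi[3],roi[0]:roi[2]]=1;m*=k
    n,l,s,c=cv2.connectedComponentsWithStats(m);i=1+np.argmax(s[1:,4]);return c[i],s[i]
def grab(n,f):
    info=vision.camera_info(n);im=vision.camera(n);cv2.imwrite(f'pics/{f}.png',im[:,:,::-1]);return im,info
def project(info,p):
    T=np.linalg.inv(info['extrinsics']);q=info['intrinsics']@(T[:3,:3]@p+T[:3,3]);return q[:2]/q[2]
E
python3 - <<'E'
from h import *
np.set_printoptions(precision=1,suppress=True)
S=cv2.imread('pics/scene0.png')[:,:,::-1].copy();D=cv2.imread('pics/side0.png')[:,:,::-1].copy()
a,sa=red(S);b,sb=red(D);print(a,sa,b,sb,tri(ray('scene',a),ray('side',b)))
s=lambda u,v:(200+u/2.3,110+v/2.3)
d=lambda u,v:(205+u/3.75,140+v/3.75)
print('hinge top',tri(ray('scene',s(199,318)),ray('side',d(352,222))))
for p in [(165,325),(152,560),(285,570),(272,330)]: print('base',plane('scene',s(*p),12))
for p in [(375,548),(535,522),(275,335)]: print('base side',plane('side',d(*p),12))
for p in [(250,262),(262,488)]: print('board',plane('scene',s(*p),140))
print('pad',plane('scene',s(100,112),150),plane('scene',s(98,135),150),plane('side',d(137,112),150))
print('pad front end',tri(ray('scene',s(95,170)),ray('side',d(148,160))))
for p in [(70,265),(118,262)]: print('cupfoot',plane('scene',s(*p),0))
for p in [(120,308),(188,305)]: print('cupfoot side',plane('side',d(*p),0))
E
```

```text
[244.  312.5] [237 306  14  14 129] [286.  233.6] [281 229  11  11  93] (array([ 617.3, -240.2,  150.3]), [np.float64(0.32762536284978083), np.float64(0.32762536284972565)])
hinge top (array([ 668.1, -103.3,  162.8]), [np.float64(0.5928761354979388), np.float64(0.5928761354977748)])
base [633.8 -13.3  12. ]
base [ 664.6 -248.8   12. ]
base [ 774.6 -231.5   12. ]
base [742.3   6.3  12. ]
base side [ 665.7 -255.7   12. ]
base side [ 772.7 -237.2   12. ]
base side [632.3  -5.2  12. ]
board [703.3 -15.7 140. ]
board [ 734.8 -225.1  140. ]
pad [527.9 139.4 150. ] [533.9 104.6 150. ] [530.1 121.8 150. ]
pad front end (array([537.3,  76.9, 127.5]), [np.float64(0.18982544965520357), np.float64(0.18982544965530138)])
cupfoot [516.4  48.8   0. ]
cupfoot [567.4  65.5   0. ]
cupfoot side [512.   62.5   0. ]
cupfoot side [568.4  63.9   0. ]
```

Two-view fixes agree with the text: knob at z 150 and 146 mm from the hinge, so the arm is at about 28° (0.49 rad) and the stand's yaw is about 8°. Next I'll look from above the stand with the wrist camera.

Emit:
arm_command --moves '[[[10, 10, 10, 0, 0, 30, 0], [20, 22, 10, 0, 0, 60, 0], [30, 33, 10, 0, 0, 90, 0], [38, 44, 10, 0, 0, 120, 0], [38, 44, 10, 0, 0, 138, 0], [38, 44, 10, 0, 0, 138, 0], [38, 44, 10, 0, 0, 138, 0], [38, 44, 10, 0, 0, 138, 0], [38, 44, 10, 0, 0, 138, 0], [38, 44, 10, 0, 0, 138, 0], [38, 44, 10, 0, 0, 138, 0], [38, 44, 10, 0, 0, 138, 0]]]'

```text
time_s: 1.65
ee_pos: [621.5, -162.3, 330.1]
orientation: [[-0.002, 0.482, 0.876], [-0.001, 0.876, -0.482], [-1.0, -0.002, -0.001]]
ft_force: [0.3, 0.4, -0.1]
grip_width: 85.2
```

```bash
python3 - <<'E'
from h import *
import pickle
np.set_printoptions(precision=1,suppress=True)
im,info=grab('wrist','w1');pickle.dump(info,open('w1.pkl','wb'))
cv2.imwrite('pics/w1b.png',cv2.resize(cv2.imread('pics/w1.png'),(800,600),interpolation=2))
print(bot.get_obs()['joints'],info['extrinsics'][:3,3])
E
```

```text
[ 31.3  33.7 -33.9  79.7  19.1  72.4  57.5] [ 559.  -128.7  472.7]
```

View pics/w1b.png

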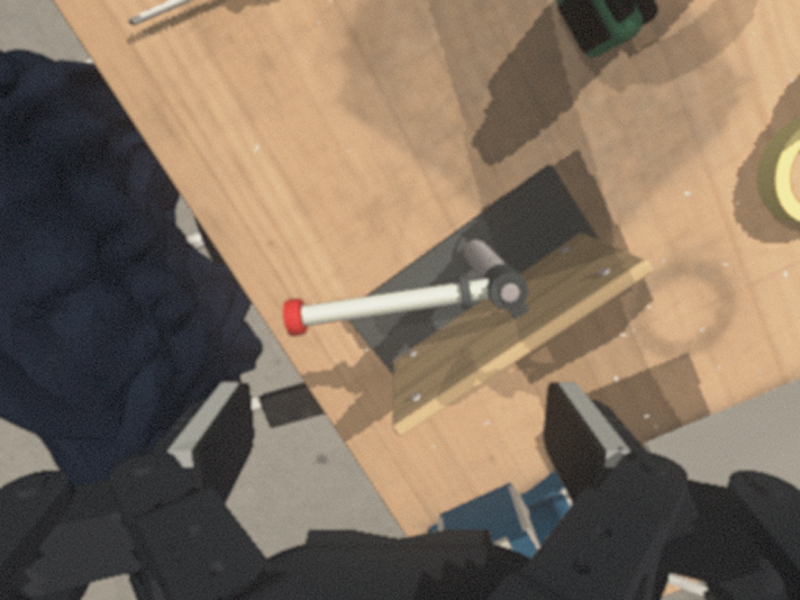

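The picture shows the knob at (295,316), the hinge cap at (511,290), and the board's top edge running from (395,430) to (650,265), in the enlarged image.

```bash
python3 - <<'E'
from h import *
import pickle
np.set_printoptions(precision=1,suppress=True)
i=pickle.load(open('w1.pkl','rb'));im=cv2.imread('pics/w1.png')[:,:,::-1].copy()
c,s=red(im);k=plane('wrist',c,150,i);print(c,s,'knob',k)
h=plane('wrist',(511*.64,290*.64),163,i);print('hinge',h)
S=cv2.imread('pics/scene0.png')[:,:,::-1].copy();D=cv2.imread('pics/side0.png')[:,:,::-1].copy()
K=tri(ray('wrist',c,i),ray('scene',red(S)[0]),ray('side',red(D)[0]));print(K)
H=tri(ray('wrist',(511*.64,290*.64),i),ray('scene',(286.5,248.3)),ray('side',(298.9,199.2)));print(H)
a=plane('wrist',(397*.64,430*.64),140,i);b=plane('wrist',(650*.64,265*.64),140,i);print(a,b,np.linalg.norm(a-b),np.degrees(np.arctan2(a[0]-b[0],b[1]-a[1])))
p=plane('wrist',(550*.64,167*.64),12,i);q=plane('wrist',(365*.64,298*.64),12,i);print('basefront',p)
d=K[0]-H[0];print(np.hypot(d[0],d[1]),np.degrees(np.arctan2(d[1],d[0])))
E
```

```text
[190. 193.] [190 193   1   1   1] knob [ 608.  -235.2  150. ]
hinge [ 666.5 -104.9  163. ]
(array([ 614.4, -237.2,  146.3]), [np.float64(5.8639786065701855), np.float64(2.309353921554571), np.float64(4.037138719759756)])
(array([ 667.5, -104.5,  163.4]), [np.float64(1.1150271037274377), np.float64(0.7770956759619813), np.float64(0.9956015102143289)])
[ 732.5 -226.1  140. ] [704.5 -11.9 140. ] 216.0227210003277 7.438917141526804
basefront [632.  -13.5  12. ]
142.8728864173735 -111.79351101360113
```

Emit:
arm_command --moves '[[[4, -5.2, -5, 0, 0, 8, 255], [4, -5.2, -9, 0, 0, 8, 255], [4, -5.2, -9, 0, 0, 8, 255], [4, -5.2, -9, 0, 0, 8, 255], [4, -5.2, -14, 0, 0, 8, 255], [4, -5.2, -19, 0, 0, 8, 255], [4, -5.2, -19.2, 0, 0, 8, 255], [4, -5.2, -19.2, 0, 0, 8, 255]]]'

```text
time_s: 2.7
ee_pos: [663.4, -214.3, 141.5]
orientation: [[0.003, 0.351, 0.936], [-0.002, 0.936, -0.351], [-1.0, -0.001, 0.004]]
ft_force: [0.7, 0.0, 1.1]
grip_width: 0.0
```

```bash
python3 - <<'E'
from h import *
np.set_printoptions(precision=2,suppress=True)
o=bot.get_obs();P=o['ee_pos'];R=o['orientation'];print(P,np.degrees(np.arctan2(R[1,1],R[0,1])),o['grip_width'],o['ft_force'])
for t in [-110.6,-119,-127,-135,-143,-150,-157,-164,-170,-172.5]:
    a=np.radians(t);u=np.array([np.cos(a),np.sin(a)]);n=np.array([-u[1],u[0]])
    print(t,(np.array([667.5,-104])+105*u+n*18-P[:2])/10, t+180)
grab('wrist','w2');grab('scene','s2')
a=cv2.imread('pics/w2.png');b=cv2.imread('pics/s2.png');cv2.imwrite('pics/c2.png',cv2.resize(np.hstack([a,b[100:,:]if 0 else b]),(800,300)))
E
```

```text
[ 663.43 -214.27  141.47] 69.42940965989817 0.03240953961088219 [0.66 0.02 1.1 ]
-110.6 [-1.6   0.56] 69.4
-119 [-3.11  0.97] 61
-127 [-4.47  1.56] 53
-135 [-5.74  2.33] 45
-143 [-6.9   3.27] 37
-150 [-7.79  4.22] 30
-157 [-8.56  5.27] 23
-164 [-9.19  6.4 ] 16
-170 [-9.62  7.43] 10
-172.5 [-9.77  7.87] 7.5
```

View pics/c2.png

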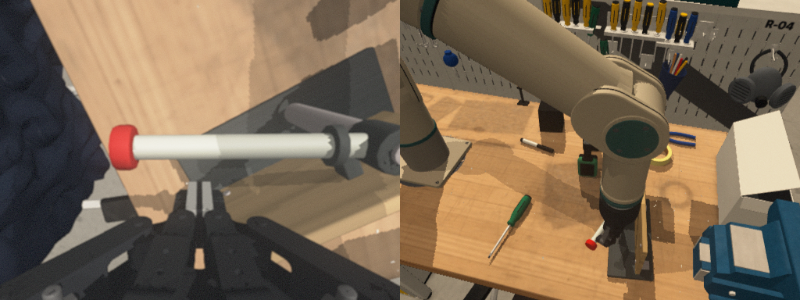

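The shut fingers are beside the bar on the board side, about 15 mm away, so I'll sweep the arm out.

Emit:
arm_command --moves '[[[-1.6, 0.6, -0.3, 0, 0, 0, 255], [-3.1, 1.0, -0.3, 0, 0, -8, 255], [-4.5, 1.6, -0.3, 0, 0, -16, 255], [-5.7, 2.3, -0.3, 0, 0, -24, 255], [-6.9, 3.3, -0.3, 0, 0, -32, 255], [-7.8, 4.2, -0.3, 0, 0, -39, 255], [-8.6, 5.3, -0.3, 0, 0, -46, 255], [-9.2, 6.4, -0.3, 0, 0, -53, 255], [-9.6, 7.2, -0.3, 0, 0, -59, 255], [-9.7, 7.7, -0.3, 0, 0, -62, 255], [-9.8, 7.9, -0.3, 0, 0, -62, 255], [-9.8, 7.9, -0.3, 0, 0, -62, 255]]]'

```text
time_s: 4.3
ee_pos: [567.8, -137.4, 141.0]
orientation: [[0.005, 0.992, 0.129], [-0.007, 0.129, -0.992], [-1.0, 0.004, 0.008]]
ft_force: [1.1, -4.5, 3.4]
grip_width: 0.0
```

```bash
python3 - <<'E'
from h import *
import pickle
im,i=grab('wrist','w3');pickle.dump(i,open('w3.pkl','wb'))
o=bot.get_obs();print(o['ft_force'],o['torque'],o['joints'])
E
```

```text
[ 1.82055644 -5.19460177  3.2077581 ] [-1.07859613 -0.31568461 -0.02615642] [ 19.72921543  37.44774241 -14.23067508 102.84743977  13.71602877
  41.03889694   5.36852758]
```

View pics/w3.png

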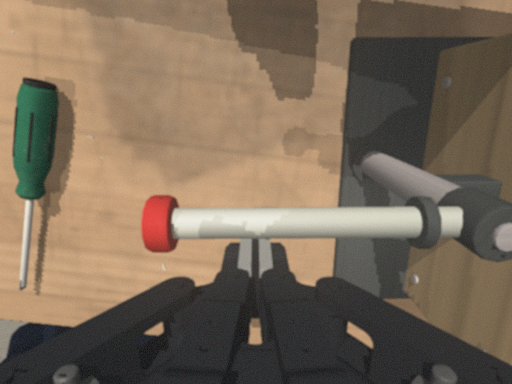

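The arm is nearly square. The force is rising to about 5 N, against about 1 N of hinge friction, which suggests it is near the stop. I'll push a little further to confirm.

Emit:
arm_command --moves '[[[0, 0.5, 0, 0, 0, 0, 255], [0, 0.8, 0, 0, 0, 0, 255], [0, 0.8, 0, 0, 0, 0, 255]]]'

```text
time_s: 4.72
ee_pos: [567.7, -137.2, 141.1]
orientation: [[0.006, 0.992, 0.125], [-0.016, 0.125, -0.992], [-1.0, 0.004, 0.016]]
ft_force: [1.0, -16.3, -3.0]
grip_width: 0.0
```

```bash
python3 - <<'E'
from h import *
import pickle
im,i=grab('wrist','w4');pickle.dump(i,open('w4.pkl','wb'))
o=bot.get_obs();print(o['ft_force'],o['ee_pos'])
cv2.imwrite('pics/w4b.png',cv2.resize(cv2.imread('pics/w4.png'),(800,600),interpolation=2))
E
```

```text
[  1.18852158 -16.51012748  -3.4412148 ] [ 567.66744524 -137.1553239   141.06144331]
```

View pics/w4b.png

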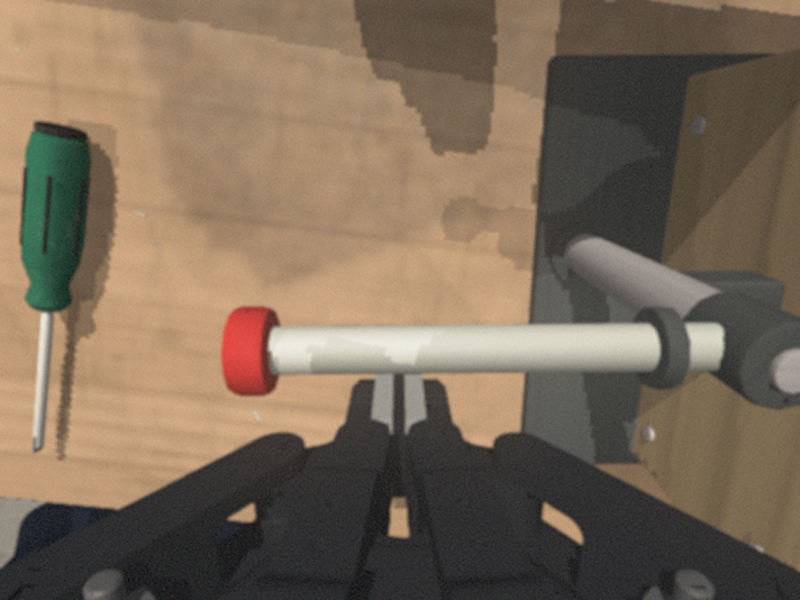

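The force rose to 16 N with no further travel, so the arm is at its stop. I'll back off and go to look over the ear defenders.

Emit:
arm_command --moves '[[[0, -1.5, 0, 0, 0, 0, 255], [0, -2, 3, 0, 0, 0, 255], [0, -2, 9, 0, 0, 0, 255], [0, -2, 15, 0, 0, 0, 200], [-1, 3, 19, 0, 0, 0, 0], [-2, 9, 20, 0, 0, 0, 0], [-3, 15, 20, 0, 0, 0, 0], [-3, 18, 20, 0, 0, 0, 0], [-3, 18, 20, 0, 0, 0, 0], [-3, 18, 20, 0, 0, 0, 0]]]'

```text
time_s: 6.02
ee_pos: [537.5, 42.1, 341.1]
orientation: [[0.005, 0.992, 0.124], [-0.016, 0.125, -0.992], [-1.0, 0.003, 0.017]]
ft_force: [0.3, -0.2, -0.0]
grip_width: 85.1
```

```bash
python3 - <<'E'
from h import *
import pickle
im,i=grab('wrist','w5');pickle.dump(i,open('w5.pkl','wb'))
o=bot.get_obs();print(o['ft_force'],o['ee_pos'],o['time_s'])
cv2.imwrite('pics/w5b.png',cv2.resize(cv2.imread('pics/w5.png'),(800,600),interpolation=2))
E
```

```text
[-0.3070604  -0.47315312  0.06464406] [537.61415781  41.46989212 340.99968371] 6.075
```

View pics/w5b.png

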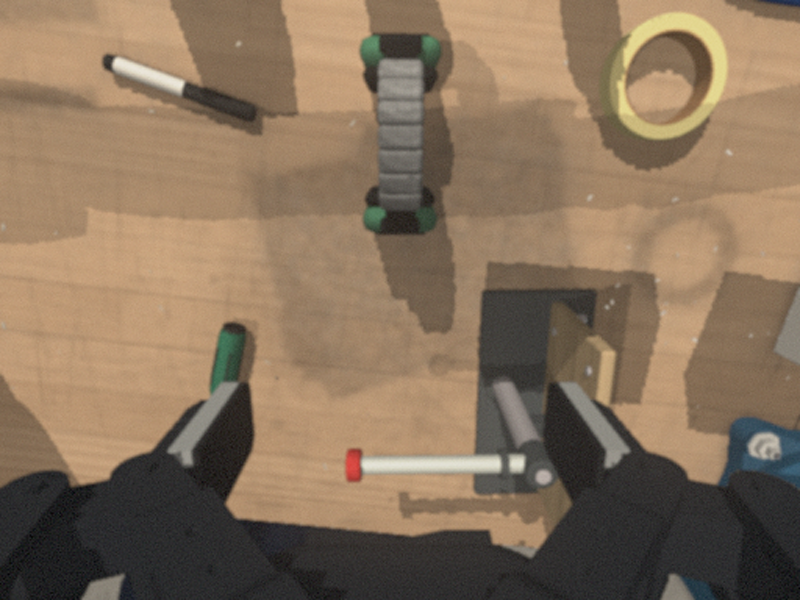

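The crown pad runs from (402,58) to (402,210), with edges at columns 378 and 423 in the enlarged image. The bar is at row 465, from the knob at (354,465) to the collar at (508,465).

```bash
python3 - <<'E'
from h import *
import pickle
np.set_printoptions(precision=1,suppress=True)
i=pickle.load(open('w5.pkl','rb'));w=lambda u,v,z:plane('wrist',(u*.64,v*.64),z,i)
a,b=w(402,59,128),w(402,209,128);print('pad ends',a,b,(a+b)/2)
d=a-b;print('yaw',np.degrees(np.arctan2(-d[0],d[1])),np.linalg.norm(d))
for v in (100,135,170): l,r=w(378.5,v,146),w(423,v,146);print('w',l,r,(l+r)/2,np.linalg.norm(l-r))
# height check front pad end: scene(95,170)crop; side (148,160)crop, wrist
print(tri(ray('wrist',(402*.64,209*.64),i),ray('scene',(200+96/2.3,110+171/2.3)),ray('side',(205+148/3.75,140+160/3.75))))
# crown ctr
print(tri(ray('wrist',(401*.64,137*.64),i),ray('scene',(200+100/2.3,110+122/2.3)),ray('side',(205+138/3.75,140+113/3.75))))
k,c,h=w(354,465,150),w(508,463,150),w(542,476,163);print('knob',k,'collar',c,'hinge',h,np.linalg.norm((k-h)[:2]),np.linalg.norm((k-c)))
e=k-c;print('ang',np.degrees(np.arctan2(e[1],e[0])))
i3=pickle.load(open('w4.pkl','rb'));w4=lambda u,v,z:plane('wrist',(u*.64,v*.64),z,i3)
k,c=w4(262,350,150),w4(668,347,150);print('w4',k,c);e=k-c;print(np.degrees(np.arctan2(e[1],e[0])),np.linalg.norm(e))
print('knob tri',tri(ray('wrist',(354*.64,465*.64),i),ray('wrist',(250*.64,350*.64),i3)))
print('collar tri',tri(ray('wrist',(508*.64,463*.64),i),ray('wrist',(666*.64,347*.64),i3)))
E
```

```text
pad ends [524.1 169.7 128. ] [536.3  73.4 128. ] [530.2 121.6 128. ]
yaw 7.2255820269644575 97.04238811163063
w [512.5 141.5 146. ] [540.5 145.  146. ] [526.5 143.3 146. ] 28.23589354467837
w [514.8 120.6 146. ] [543.4 124.2 146. ] [529.1 122.4 146. ] 28.79629086676725
w [517.3  98.8 146. ] [546.4 102.5 146. ] [531.8 100.7 146. ] 29.379384319144542
(array([537.5,  73.9, 129. ]), [np.float64(1.2303481127825853), np.float64(1.6658208856040502), np.float64(0.4560081135961267)])
(array([530.6, 121.8, 150.2]), [np.float64(1.4371543655014405), np.float64(1.814029458698837), np.float64(1.0580191864939714)])
knob [ 523.4 -126.4  150. ] collar [ 643.3 -109.9  150. ] hinge [ 666.7 -109.4  163. ] 144.36555201469992 121.08467340745787
ang -172.17189505164558
w4 [ 525.6 -125.6  150. ] [ 642.4 -110.2  150. ]
-172.51384528543426 117.75417447507047
knob tri (array([ 523.2, -124.3,  153.2]), [np.float64(0.26041586741527056), np.float64(0.26041586741508815)])
collar tri (array([ 644.1, -111.6,  147. ]), [np.float64(0.35635774307728063), np.float64(0.35635774307734586)])
```

The crown is at (530,122) with its top at z 150 (three views), and bar_mid is at (584,−117). The bar points to −172.4°, 62° from its start and square to the board (yaw 7.5°). I'll grasp now.

Emit:
arm_command --moves '[[[-0.7, 4, -2, 0.9, 0, 0, 0], [-0.7, 8, -6, 0.9, 0, 0, 0], [-0.7, 8, -11, 0.9, 0, 0, 0], [-0.7, 8, -14, 0.9, 0, 0, 0], [-0.7, 8, -17, 0.9, 0, 0, 0], [-0.7, 8, -19.5, 0.9, 0, 0, 0], [-0.7, 8, -21.1, 0.9, 0, 0, 0], [-0.7, 8, -21.1, 0.9, 0, 0, 0], [-0.7, 8, -21.1, 0.9, 0, 0, 0]]]' --squeeze 50

```text
time_s: 7.2
ee_pos: [531.4, 121.4, 130.8]
orientation: [[0.007, 0.992, 0.123], [-0.0, 0.123, -0.992], [-1.0, 0.007, 0.001]]
ft_force: [-0.1, -0.6, 0.5]
grip_width: 85.3
```

```bash
python3 - <<'E'
from h import *
grab('wrist','w6');grab('side','d6')
o=bot.get_obs();print(o['ft_force'],o['ee_pos'],o['time_s'])
a=cv2.imread('pics/w6.png');b=cv2.imread('pics/d6.png');b=cv2.resize(b[120:270,180:380],(512,384))
cv2.imwrite('pics/c6.png',cv2.resize(np.hstack([a,b]),(800,300)))
E
```

```text
[ 0.2246051  -0.55660053  0.49021173] [531.42883049 121.6142781  131.03590443] 7.3
```

View pics/c6.png

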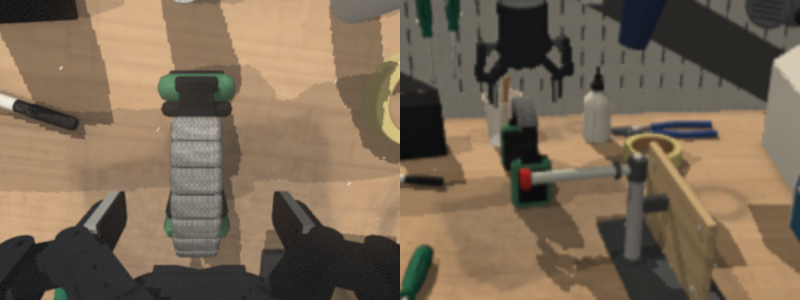

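The pad is centred between the open fingers, so I'll close.

Emit:
arm_command --moves '[[[0, 0, -0.1, 0, 0, 0, 120], [0, 0, -0.1, 0, 0, 0, 200], [0, 0, -0.1, 0, 0, 0, 255], [0, 0, -0.1, 0, 0, 0, 255], [0, 0, -0.1, 0, 0, 0, 255], [0, 0, 1, 0, 0, 0, 255], [0, 0, 2, 0, 0, 0, 255], [0, 0, 4, 0, 0, 0, 255], [0, 0, 4, 0, 0, 0, 255]]]' --squeeze 50

```text
time_s: 8.43
ee_pos: [532.8, 122.0, 172.6]
orientation: [[0.011, 0.992, 0.123], [0.001, 0.123, -0.992], [-1.0, 0.011, 0.0]]
ft_force: [0.3, -0.8, -2.5]
grip_width: 29.0
```

```bash
python3 - <<'E'
from h import *
grab('wrist','w7');grab('side','d7')
o=bot.get_obs();print(o['ft_force'],o['ee_pos'],o['time_s'])
a=cv2.imread('pics/w7.png');b=cv2.imread('pics/d7.png');b=cv2.resize(b[120:270,180:380],(512,384))
cv2.imwrite('pics/c7.png',cv2.resize(np.hstack([a,b]),(800,300)))
E
```

```text
[ 0.13276446  0.3252093  -2.34760413] [531.42218836 121.44190376 170.99145186] 8.525
```

View pics/c7.png

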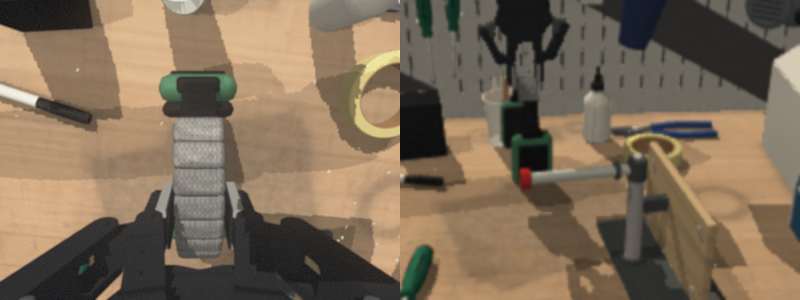

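Held: opening 29 mm and about 2.4 N of weight. Now I'll lift and carry it over the bar.

Emit:
arm_command --moves '[[[0, 0, 3, 0, 0, 0, 255], [0, 0, 7, 0, 0, 0, 255], [0, 0, 11, 0, 0, 0, 255], [0, 0, 14, 0, 0, 0, 255], [0.3, -1, 16, 0, 0, 0, 255], [1, -4, 16, 0, 0, 0, 255], [1.8, -8, 16, 0, 0, 0, 255], [2.7, -12, 16, 0, 0, 0, 255], [3.6, -16, 16, 0, 0, 0, 255], [4.5, -20, 16, 0, 0, 0, 255], [5.1, -23, 16, 0, 0, 0, 255], [5.3, -23.9, 16, 0, 0, 0, 255]]]'

```text
time_s: 10.02
ee_pos: [583.8, -120.1, 329.6]
orientation: [[0.005, 0.993, 0.119], [-0.001, 0.119, -0.993], [-1.0, 0.005, 0.001]]
ft_force: [0.2, 0.9, -2.9]
grip_width: 28.7
```

Emit:
arm_command --moves '[[[0, 0, 0, 0, 0, 0, 255], [0, 0, 0, 0, 0, 0, 255], [0, 0, 0, 0, 0, 0, 255]]]'

```text
time_s: 10.4
ee_pos: [583.8, -118.5, 329.7]
orientation: [[0.005, 0.993, 0.121], [-0.0, 0.121, -0.993], [-1.0, 0.005, 0.001]]
ft_force: [0.2, 0.3, -2.6]
grip_width: 29.0
```

```bash
python3 - <<'E'
from h import *
grab('wrist','w8');grab('side','d8');grab('scene','s8')
o=bot.get_obs();print(o['ft_force'],o['ee_pos'],o['orientation'],o['time_s'])
a=cv2.imread('pics/w8.png');b=cv2.imread('pics/d8.png');b=cv2.resize(b[90:270,180:420],(512,384));c=cv2.imread('pics/s8.png');c=cv2.resize(c[150:360,150:430],(512,384))
cv2.imwrite('pics/c8.png',cv2.resize(np.vstack([np.hstack([a,b]),np.hstack([c,c])]),(800,600)))
E
```

```text
[-0.03444687  0.76293625 -2.44461026] [ 583.85901705 -119.33875726  329.74205966] [[ 5.33354650e-03  9.92732413e-01  1.20224410e-01]
 [-6.09640609e-04  1.20229325e-01 -9.92745958e-01]
 [-9.99985591e-01  5.22156305e-03  1.24645869e-03]] 10.55
```

View pics/c8.png

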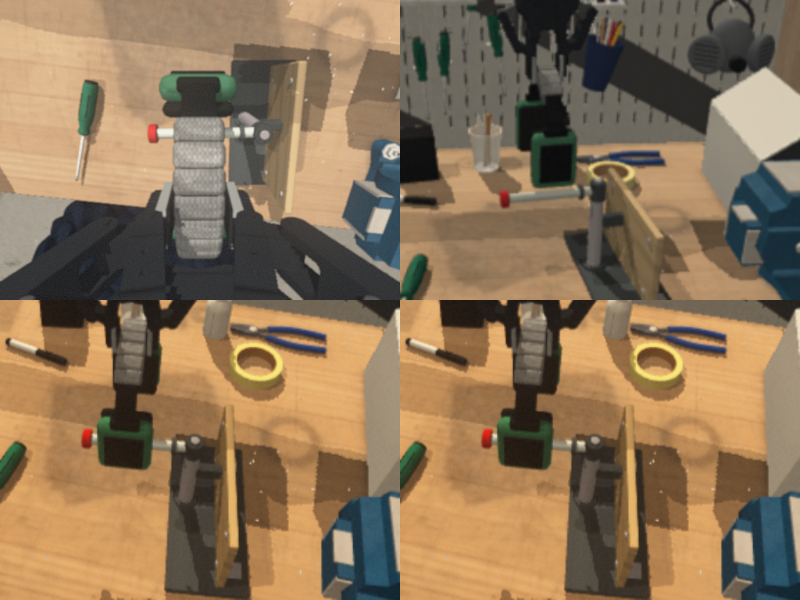

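It hangs straight above the bar between collar and knob. I'll lower until the pad is about 15 mm above it.

Emit:
arm_command --moves '[[[0, 0.1, -2, 0, 0, 0, 255], [0, 0.1, -4, 0, 0, 0, 255], [0, 0.1, -6, 0, 0, 0, 255], [0, 0.1, -8, 0, 0, 0, 255], [0, 0.1, -10, 0, 0, 0, 255], [0, 0.1, -12, 0, 0, 0, 255], [0, 0.1, -13.5, 0, 0, 0, 255], [0, 0.1, -15, 0, 0, 0, 255], [0, 0.1, -15.5, 0, 0, 0, 255], [0, 0.1, -15.5, 0, 0, 0, 255]]]'

```text
time_s: 11.8
ee_pos: [583.9, -118.3, 174.7]
orientation: [[0.005, 0.993, 0.12], [-0.001, 0.12, -0.993], [-1.0, 0.005, 0.001]]
ft_force: [-0.1, 0.9, -2.5]
grip_width: 29.1
```

```bash
python3 - <<'E'
from h import *
grab('wrist','w9');grab('side','d9');grab('scene','s9')
o=bot.get_obs();print(o['ft_force'],o['ee_pos'],o['time_s'])
a=cv2.imread('pics/w9.png');b=cv2.imread('pics/d9.png');b=cv2.resize(b[130:310,210:370],(410,460));c=cv2.imread('pics/s9.png');c=cv2.resize(c[180:360,200:360],(410,460))
cv2.imwrite('pics/c9.png',np.hstack([b,c]) [:, :800]);cv2.imwrite('pics/w9b.png',a)
E
```

```text
[-0.44032327  0.38423012 -1.11343358] [ 584.40721935 -118.37297985  175.43335495] 11.95
```

View pics/c9.png

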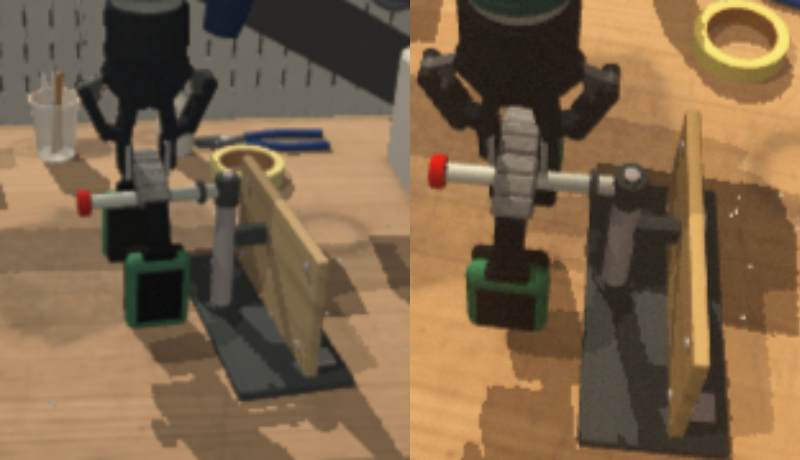

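View pics/w9b.png

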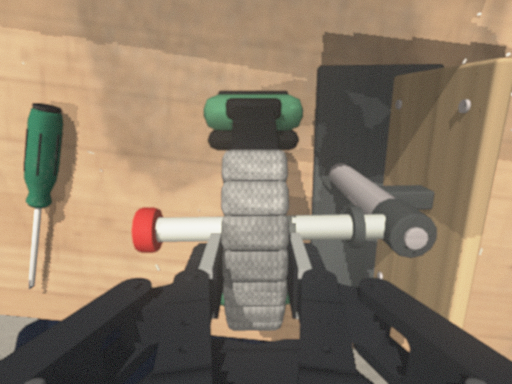

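The cups straddle the bar and the pad is over its middle. I'll lower slowly until the weight transfers.

Emit:
arm_command --moves '[[[0, 0.1, -0.5, 0, 0, 0, 255], [0, 0.1, -0.9, 0, 0, 0, 255], [0, 0.1, -1.2, 0, 0, 0, 255], [0, 0.1, -1.4, 0, 0, 0, 255], [0, 0.1, -1.5, 0, 0, 0, 255], [0, 0.1, -1.5, 0, 0, 0, 255]]]'

```text
time_s: 12.7
ee_pos: [584.4, -117.4, 160.4]
orientation: [[0.007, 0.993, 0.12], [-0.001, 0.12, -0.993], [-1.0, 0.007, 0.002]]
ft_force: [-0.3, 0.3, -2.0]
grip_width: 28.8
```

Emit:
arm_command --moves '[[[0, 0, -0.1, 0, 0, 0, 255], [0, 0, -0.2, 0, 0, 0, 255], [0, 0, -0.3, 0, 0, 0, 255], [0, 0, -0.3, 0, 0, 0, 255]]]'

```text
time_s: 13.2
ee_pos: [584.4, -117.4, 157.3]
orientation: [[0.007, 0.993, 0.12], [-0.001, 0.12, -0.993], [-1.0, 0.006, 0.002]]
ft_force: [0.6, 0.8, -3.2]
grip_width: 29.0
```

Emit:
arm_command --moves '[[[0, 0, -0.1, 0, 0, 0, 255], [0, 0, -0.2, 0, 0, 0, 255], [0, 0, -0.2, 0, 0, 0, 255]]]'

```text
time_s: 13.58
ee_pos: [584.5, -117.4, 156.9]
orientation: [[0.007, 0.993, 0.12], [-0.001, 0.12, -0.993], [-1.0, 0.007, 0.002]]
ft_force: [-3.7, 0.4, 9.1]
grip_width: 29.2
```

```bash
python3 - <<'E'
from h import *
f=[]
grab('wrist','w10');f.append(bot.get_obs()['ft_force']);grab('side','d10');f.append(bot.get_obs()['ft_force']);print(f)
b=cv2.imread('pics/d10.png');b=cv2.resize(b[160:280,230:330],(500,600),interpolation=2);cv2.imwrite('pics/c10.png',b)
E
```

```text
[array([-3.74428831, -0.09520543,  9.29845487]), array([-3.91644782, -0.30231723,  9.85924786])]
```

View pics/c10.png

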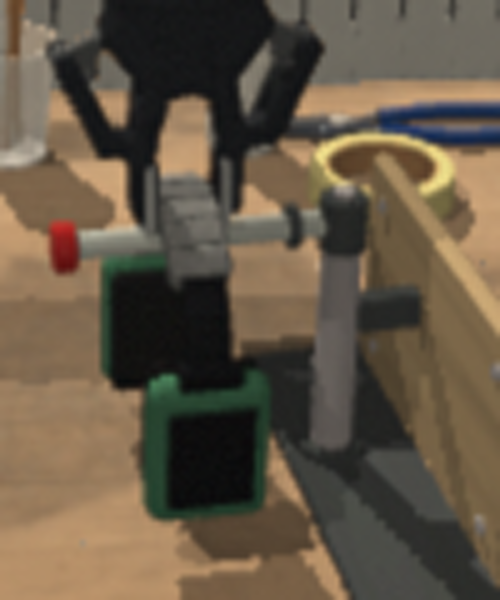

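The pad touches the bar at TCP z 157, as expected. I'll ease up 1 mm, open partly so the fingers stay clear of collar and knob, and withdraw straight up.

Emit:
arm_command --moves '[[[0, 0, 0.1, 0, 0, 0, 255], [0, 0, 0.1, 0, 0, 0, 150], [0, 0, 0.1, 0, 0, 0, 125], [0, 0, 0.1, 0, 0, 0, 105], [0, 0, 0.1, 0, 0, 0, 100], [0, 0, 0.1, 0, 0, 0, 100], [0, 0, 0.1, 0, 0, 0, 100]]]'

```text
time_s: 14.55
ee_pos: [584.5, -117.4, 157.9]
orientation: [[0.007, 0.993, 0.12], [-0.001, 0.12, -0.993], [-1.0, 0.007, 0.002]]
ft_force: [-0.0, -0.1, -0.3]
grip_width: 51.8
```

```bash
python3 - <<'E'
from h import *
grab('wrist','w11')
print(bot.get_obs()['ft_force'],bot.get_obs()['grip_width'])
E
```

```text
[-0.1263387 -0.0462763  0.0683362] 51.860718106138926
```

View pics/w11.png

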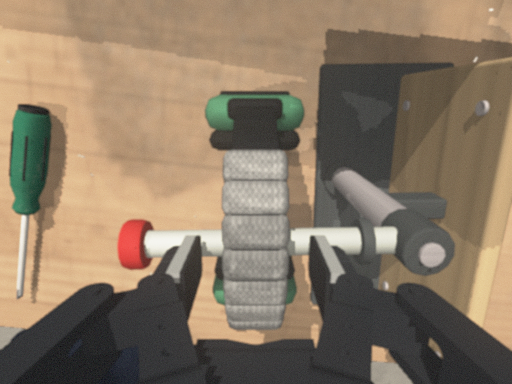

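Released, force zero, and the fingers are clear on both sides. Withdrawing upwards.

Emit:
arm_command --moves '[[[0, 0, 1, 0, 0, 0, 100], [0, 0, 2.5, 0, 0, 0, 100], [0, 0, 5, 0, 0, 0, 100], [0, 0, 9, 0, 0, 0, 100], [0, 0, 13, 0, 0, 0, 100], [-3, -3, 17, 0, 0, 0, 100], [-8, -8, 19, 0, 0, 0, 100], [-12, -11, 19, 0, 0, 0, 100], [-12, -11, 19, 0, 0, 0, 100], [-12, -11, 19, 0, 0, 0, 100], [-12, -11, 19, 0, 0, 0, 100], [-12, -11, 19, 0, 0, 0, 100]]]'

```text
time_s: 16.1
ee_pos: [465.3, -226.3, 347.7]
orientation: [[0.007, 0.992, 0.122], [-0.001, 0.122, -0.992], [-1.0, 0.007, 0.002]]
ft_force: [-1.0, -0.4, 0.5]
grip_width: 52.0
```

```bash
python3 - <<'E'
from h import *
import pickle
im,i=grab('wrist','w12');pickle.dump(i,open('w12.pkl','wb'));grab('scene','s12');D,_=grab('side','d12')
D2=None
for _ in range(10): D2=vision.camera('side')
print('motion',np.abs(D.astype(int)-D2)[130:300,200:370].mean(),np.abs(D.astype(int)-D2)[300:,:100].mean())
o=bot.get_obs();print(o['ft_force'],o['ee_pos'],o['time_s'])
b=cv2.imread('pics/d12.png');b=cv2.resize(b[130:310,210:370],(400,450));c=cv2.imread('pics/s12.png');c=cv2.resize(c[130:360,180:385],(400,450))
cv2.imwrite('pics/c12.png',np.hstack([b,c]))
E
```

```text
motion 0.5544867358708189 0.5228174603174603
[ 0.11008768  0.39858205 -0.26285948] [ 464.44827349 -227.4734192   347.90484273] 16.75
```

View pics/c12.png

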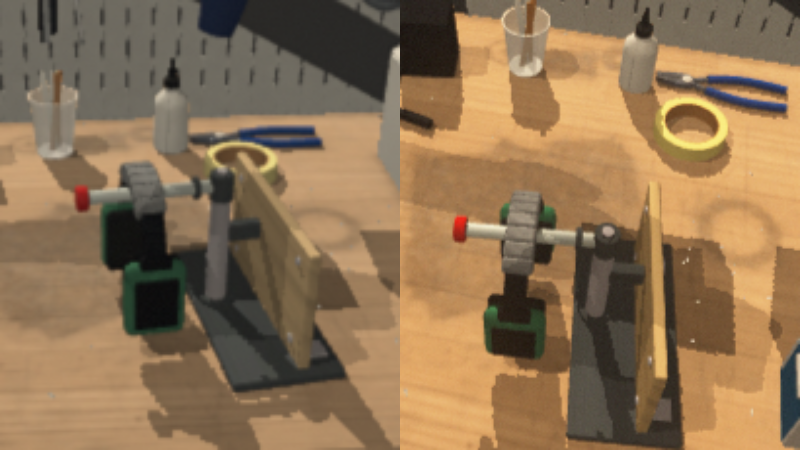

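View pics/w12.png

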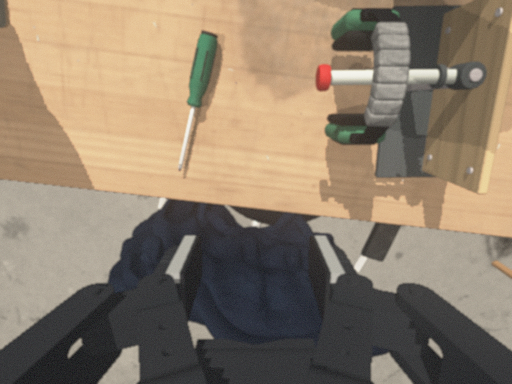

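They hang still over the bar between collar and knob, one cup on each side. Last check is the arm angle.

```bash
python3 - <<'E'
from h import *
np.set_printoptions(precision=1,suppress=True)
for n in('9','12'):
    S=cv2.imread(f'pics/s{n}.png')[:,:,::-1].copy();D=cv2.imread(f'pics/d{n}.png')[:,:,::-1].copy()
    a=red(S,(180,130,385,360))[0];b=red(D,(210,130,370,310))[0];K=tri(ray('scene',a),ray('side',b));d=K[0][:2]-[667.3,-106]
    print(n,a,b,K,np.hypot(*d),np.degrees(np.arctan2(d[1],d[0])))
E
```

```text
9 [210.1 246.1] [242.4 208.8] (array([ 524. , -125.1,  152. ]), [np.float64(0.6727587958693448), np.float64(0.6727587958693754)]) 144.58933329698024 -172.4180448470985
12 [210.1 246.4] [242.4 208.8] (array([ 524.1, -126.1,  152.5]), [np.float64(0.5030728138655933), np.float64(0.5030728138656446)]) 144.6086804445568 -171.99476657741118
```

```bash
python3 -c "
from rig import finish_job
print(finish_job())"
```

```text
the job is handed in; nothing more can be done
None
```

I swung the folding arm out to its stop, hung the ear defenders over it by the headband, and handed the job in at about 17 s.

- **Arm at its stop:** the pushing force rose to 16 N with no further travel. The arm turned about 62°, to −172.4°, which is square to the board's measured yaw of about 7.5°.
- **Ear defenders:** in the last pictures the pad rests on the bar between collar and knob, with one cup on each side. Two frames half a second apart differ only by image noise, so they hang still.
- **Robot:** it is clear of everything, with the force reading about zero.
- **Bystanders:** the cup, glue bottle, tape roll and screwdriver were not touched and look in place.

**Checks that disagreed or failed:**
- The arm's angle measured after release was −172.0° against −172.4° before. That is about 1 mm at the knob or 0.3 pixel, so I took it as measuring noise.
- One automatic search for the red knob in an early wrist picture failed. I used readings from other views instead.

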